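Open the pressure cap of a brush maker's glue pot

ROBOT

A 6-joint arm with a two-finger parallel gripper is mounted at the origin on the work surface. World frame = base frame: x ahead of the robot, y to its left, z up, the work surface at z = 0. Lengths are in m, angles in degrees, forces in N, time in s.
With the tool pointing down it reaches from about 0.25 to 0.725 m from the base axis. Payload 9.7 kg.
Tool frame: the origin (TCP) lies between the finger pads; the fingertips stand 22 mm ahead of it and the grasp point (between the pads) lies 3 mm ahead of it; z points along the fingers, y is the line along which they close (so a half turn about z gives the same grasp; the last joint's range is limited). The gripper opens to 85 mm and grips with 20 to 120 N. Pads are 22 mm wide; open, the fingers measure 114 mm over their backs; the gripper's body (76 mm by 85 mm) begins 54 mm behind the grasp point. The pads swing forward as they close: fully open they stand 13 mm farther back than shut.
Start: joints at [64.515, 4.979, 10.078, 95.1, 0, 90], TCP at [0.237, 0.496, 0.233] pointing down, gripper open.
Joint ranges: [-179.16, 179.16], [-48.56, 103.87], [-65.8, 70.77], [-126.05, 130.52], [-82.76, 87.17], [-180, 180]. Speed limits (degrees/s): [127.2, 127.2, 147.25, 180, 180, 180].

INTERFACE

Orientations are given as [roll, pitch, yaw] about the fixed x, y, z axes, in that order (R = Rz(yaw) Ry(pitch) Rx(roll)).
In Python, from workcell import bot, viewer, finder gives the robot as it stands.
- The arm moves only by the tool move_arm, never from a script. Its arguments are lists of equal length, an entry for each row: "offset": the shift along the tool's x, y, z in cm, a list of three; "twist": the turn, a rotation vector about the tool's x, y, z in rad, a list of three; "grip": the opening, from 0 (shut) to 1 (fully open). In form: {"offset": [[x, y, z], ...], "twist": [[ax, ay, az], ...], "grip": [grip, ...]}. A call has 1 to 5 rows; each row shifts and turns the commanded pose from where the row before left it, along the tool's axes as they then stand; what a row does not reach is not made up. A row lasts 1/10 s, in which the tool goes at most 50 mm and 8.59 degrees, less where a joint would pass 70% of its speed; a pose out of reach is approached as far as the arm can. A call is refused whole if a number of a shift passes 5 or a number of a turn 0.15, either way. A call with a gripper value outside its range is refused whole. The fingers move at their own pace and stop on an object; "force" is the grip in N (left out, the last holds). Time passes only in rows, so rows that do not move let the fingers close. It gives the time, the measured TCP pose, the force, the opening and the grip force at its end, in the units of the state.
- bot.get_obs(): the state, without advancing time (a new reading comes with each control period).
- viewer.camera(name): name is "side" or "top" or "wrist"; returns a dict with "color" (400x640x3 uint8, red, green, blue), "depth" (400x640 float32, m along the optical axis (not along the pixel's ray), 0 where there is no reading), "vfov" (degrees; the focal length in pixels is half the picture's height over the tangent of half this angle, whatever the lens; pixels are square), "cx", "cy" (the principal point, pixels), "k1" (the pictures are not rectified: a ray, as slopes to the right and down, at radius r is drawn at 1 + k1 r^2 times it, then the intrinsics apply), "position" and "attitude" of the camera in the world; the wrist camera has in their place "tool_from_camera" (4x4, takes a point from camera to tool coordinates, whose origin is the TCP and whose axes are the flange's). Camera axes: x right, y down, z forward; pixel columns grow to the right and rows downward; lengths in m; the calibration is good to about 2 mm. A picture is of the moment at which its call begins: read the wrist's pose just before it.
- bot.job_done(): hands the job in; it is judged then, once.
Trained networks look in a picture, given as the dict that the camera call returned (one of the last four; its "shot" number tells which), for a name from the list of things; names that differ only in an ending like _2 or _b are one class to them, and where a whole thing is asked for, a point or a joint stands for the part that bears it (a point fixed in the world has none). Each returns a list of dicts, best first, with "p" (0 to 1); they miss things now and then, are a little off and sometimes report something else, mostly with a low value. They report only what shows in the picture. A call takes as long as a camera call. They do not tell look-alikes from the thing itself.
- finder.boxes_of(picture, thing): "position" ([column, row] in pixels, amid what is visible of it).
- finder.pinpoint(picture, thing): "position" ([column, row] in pixels: a listed point, or the origin of a listed thing).
The state is a dict: "time": time; "q": joint angles; "qd": joint speeds; "joint_efforts": joint torques, N m; "ee_pos": TCP position; "tcp_rot": TCP orientation; "wrist_force": force on the tool from outside, world axes, zero at the start; "torque": the same for the moment, N m; "opening": finger opening in m; "grasp_force": force on a finger pad.
Only numpy, scipy, OpenCV 4.12 (cv2) and the standard library are available. Lean on these libraries where they do the work, as an engineer would, in place of code of your own. Each camera call takes 0.05 s, during which the arm holds its last target. There are 200 camera calls.

TASK

Open the glue pot for refilling: without pressing on it, turn its pressure cap anticlockwise to the first stop and hold it lightly against the stop for a moment, then press the cap down, turn it on past the stop and lift it off. Never force the cap against the stop or ram it down. Set it gently, bar upwards, in the aluminium tray, and leave the brushes, the jar and the loose white ring where they are.

Things in the scene. Friction and masses are not known exactly. Their poses are not given: they have to be found in the camera images.
- cap: Black pressure cap on the pot's filler neck: round cover 74 mm across, 6 mm thick, on it a grip bar 46 x 14 mm, 26 mm high. Origin on the cap's axis at the cover's top face; x along the bar, z up. 0.11 to 0.2 kg. A sprung seal plate 31 mm across reaches 38 mm below the origin when closed, 41 mm when off: put down, the cap stands on it, origin 41 mm over the floor.
- cap_bar (a point): Point in the grip bar on the cap's axis, 22 mm above the cover, 4 mm below the bar's top; x along the bar. Opens anticlockwise seen from above. Turns freely (up to about 0.15 N m of friction) for 12 to 40 degrees, not known beforehand, to the safety stop: two hard steel teeth that the lugs under the cap meet 24 mm from the axis.
- cap_foot (a point): Bottom of the cap's steel stem (33 mm across, 2 opposite lugs), on the axis 26 mm below the cover's top. The spring holds the cap up with 6 N; pressing down takes 6 N and 1 N more per mm. The lugs clear the stop teeth once pressed 4 mm; it grounds hard at 8 mm (14 N). Cap and neck at rest bear 11 to 12 N on each other (lugs plus seat); in all it must stay under 45 N.
- neck_mouth (a point): Centre of the mouth of the steel filler neck (called neck, its stop teeth neck_c0 and neck_c1) on the pot's axis, 66 mm across, 36 mm high; set at any turn on the lid, its inside hidden by the cap. Kept pressed, the cap passes under the teeth and is over its notch 35 degrees past the stop (27 to 43 will do, hard wall at 44); there it rises 3 mm by itself and lifts straight off.
- pot: Stainless glue pressure pot fixed to the table: tank 160 mm across, lid 180 mm across with its top 150 mm up, four wing nuts at its rim (up to 158 mm high), gauge at the front, regulator and valve at the sides, all within 125 mm of the axis. Origin on its axis at the table, z up, x away from the gauge. The closed cap's origin is 200 mm above it, and 192 mm when pressed hard down.
- tray: Open flat aluminium tray, 220 mm (x) by 200 mm (y), walls 3 mm thick and 22 mm high, floor 3 mm thick, on the table on the other side from the pot, 0.9 kg. Origin: centre of its underside, z up. The loose white ring lies in its +x +y corner; the rest is free.
- ferrule: Loose white plastic brush ring lying in the tray near its +x +y corner, 56 mm across, 18 mm high; stands on its origin, the centre of its underside, z up. Leave alone.
- brush_a: Finished brush head between pot and tray, white ring below and tan bristles above, 69 mm across, 71 mm high; stands on its origin, the centre of its underside, z up. Leave alone.
- brush_b: Smaller brush head at the left, 55 mm across, 71 mm high; stands on its origin, the centre of its underside, z up. Leave alone.
- brush_c: Brush head at the far side in the middle, 69 mm across, 71 mm high; stands on its origin, the centre of its underside, z up. Leave alone.
- jar: Glass jar with a paper label and steel lid at the right, 72 mm across, 110 mm high; stands on its origin, the centre of its underside, z up. Leave alone.
There are look-alikes about, which are no part of the job. What is meant by the cap is not pink, and is the smaller of those in its own colour.

How it is judged (in metres and radians):
On the way, in this order (a step that is already met when the one before it is completed fails the run):
1. the cap, not pressed down by more than 3 mm, is held against the first stop (contact force between any of neck_c0, neck_c1 and cap above 1 N and z of cap in the frame of pot above 0.197 m), for 0.2 s.
2. the cap, in its neck, is pressed down far enough to pass under the stop (z of cap in the frame of pot below 0.1965 m and horizontal distance between cap and pot below 0.012 m), for 0.1 s.
At the end, for the whole second after the job is handed in: the cap stands bar upwards (within 0.2 rad) on the tray's floor, its axis at least 20 mm inside the tray's outline, its origin 36 to 52 mm above the tray's underside, at rest (under 0.02 m/s) (x of cap in the frame of tray between -0.09 and 0.09 m and y of cap in the frame of tray between -0.08 and 0.08 m and z of cap in the frame of tray between 0.036 and 0.052 m and angle between cap's own z axis and vertical below 0.2 rad and linear speed of cap below 0.02 m/s); the robot touches nothing.
It fails at once if the cap is forced: cap and filler neck press on each other with over 45 N in all (about 11 N of it is the spring) (contact force between cap and neck above 45 N).
It fails at once if the cap is slammed into the tray (contact force between cap and tray above 25 N).
It fails at once if a brush, the jar or the loose ring is shifted by more than 30 mm (distance of any of brush_a, brush_b, brush_c, jar, ferrule from where it was at the start of the episode above 0.03 m).
It also fails if it takes over 72 s, if anything falls off the work surface, if the arm or the gripper's body presses on something with over 40 N, if the wrist force passes 120 N, or if a joint passes its speed limit or range.

## Working session

There is one attempt and no reset: what is moved stays moved. The work goes in short steps, Python scripts to look and compute and a tool call to move; the robot and the scene stay as the last step left them, time stands still between calls to the robot, and variables do not carry over. Pictures are saved under pics/ and viewed, at most 10 in all, crops included, and the job is handed in when it is done.

Besides the shell and the picture viewer there is one more tool, called after ">>>" as name(argument=value, ...), one argument or row to a line, values as JSON. move_arm: Moves the arm, as the interface text tells. Its arguments: {"type":"object","properties":{"offset":{"type":"array","items":{"type":"array","items":{"type":"number"}}},"twist":{"type":"array","items":{"type":"array","items":{"type":"number"}}},"grip":{"type":"array","items":{"type":"number"}},"force":{"type":"number"}},"required":["offset","twist","grip"]}

```bash
mkdir -p pics; ls; cat > h.py <<'E'
import numpy as np, cv2
from scipy.spatial.transform import Rotation as R
from workcell import bot, viewer, finder
def T(pos,rpy):
    M=np.eye(4); M[:3,:3]=R.from_euler('xyz',rpy,degrees=True).as_matrix(); M[:3,3]=pos; return M
def cam(n):
    o=bot.get_obs(); p=viewer.camera(n)
    if n=='wrist': p['M']=T(o['ee_pos'],o['tcp_rot'])@np.array(p['tool_from_camera'])
    else:
        a=np.array(p['attitude'],float)
        M=np.eye(4); M[:3,:3]=a if a.shape==(3,3) else R.from_euler('xyz',a,degrees=True).as_matrix(); M[:3,3]=p['position']; p['M']=M
    p['f']=200/np.tan(np.radians(p['vfov'])/2); return p
def ray(p,uv):
    d=np.array([(uv[0]-p['cx'])/p['f'],(uv[1]-p['cy'])/p['f']]); s=d.copy()
    for _ in range(20): s=d/(1+p['k1']*(s@s))
    return np.array([s[0],s[1],1.])
def atz(p,uv,z):
    d=p['M'][:3,:3]@ray(p,uv); o=p['M'][:3,3]; return o+d*(z-o[2])/d[2]
def dep(p,uv):
    u,v=map(int,map(round,uv)); w=p['depth'][max(v-1,0):v+2,max(u-1,0):u+2]; w=w[w>0]
    return (p['M']@np.append(ray(p,uv)*np.median(w),1))[:3] if len(w) else None
def save(p,n): cv2.imwrite('pics/'+n,cv2.cvtColor(p['color'],cv2.COLOR_RGB2BGR))
E
python3 - <<'E'
from h import *
np.set_printoptions(precision=4,suppress=True)
o=bot.get_obs(); print(o)
p=cam('top'); save(p,'top.png'); print({k:p[k] for k in p if k not in('color','depth')})
for t in ['cap','cap_bar','neck_mouth','pot','tray','ferrule','brush_a','jar']:
    for f in (finder.boxes_of,finder.pinpoint):
        for r in f(p,t)[:4]: print(t,f.__name__,np.round(r['position'],1),round(r['p'],2),dep(p,r['position']))
E
```

```text
pics
{'time': 0.0, 'q': array([64.5143,  5.0117, 10.031 , 95.0998, -0.001 , 90.0004]), 'qd': array([ 0.0386, -0.0066,  0.0349,  0.0525, -0.0321,  0.0883]), 'joint_efforts': array([  0.0041, -52.0397,  46.4795,   0.0167,   0.0002,  -0.    ]), 'ee_pos': array([0.2366, 0.4963, 0.2325]), 'tcp_rot': array([-179.9195,    0.001 ,  154.5139]), 'wrist_force': array([ 0.3416,  0.3927, -0.6972]), 'torque': array([-0.0208,  0.0102, -0.0101]), 'grasp_force': 0.0, 'opening': 0.08507115641673832}
{'vfov': 42.4948357710711, 'cx': 320.5451306501187, 'cy': 197.11099758635373, 'k1': -0.07439340172065675, 'position': array([ 0.2832, -0.0092,  1.8268]), 'attitude': array([-170.7119,    0.8226,  -91.2595]), 'shot': 1, 'M': array([[-0.022 , -0.9866,  0.1617,  0.2832],
       [-0.9997,  0.024 ,  0.0106, -0.0092],
       [-0.0144, -0.1614, -0.9868,  1.8268],
       [ 0.    ,  0.    ,  0.    ,  1.    ]]), 'f': np.float64(514.3677691574343)}
cap call [319.  203.6] 0.55 [0.5454 0.0152 0.09  ]
cap call [255.1 163.4] 0.53 [0.6989 0.2382 0.0596]
cap call [322.6 203.8] 0.61 [0.5499 0.0032 0.0535]
cap call [246.6 20
[... 543 characters left out ...]
9 [ 0.5412 -0.2129  0.0015]
tray call [383.2 204.6] 0.75 [ 0.5491 -0.2133  0.0042]
ferrule call [364.7 185.9] 0.45 [ 0.6197 -0.1499 -0.0008]
brush_a call [328.  248.7] 0.89 [ 0.3924 -0.0118  0.0691]
brush_a call [248.2 197.7] 0.69 [0.5503 0.2381 0.2185]
brush_a call [330.5 154.3] 0.67 [ 0.722  -0.0286  0.0714]
brush_a call [201.3 233.1] 0.52 [0.4552 0.4234 0.0708]
brush_a call [254.6 209.4] 0.67 [0.5159 0.2213 0.1931]
brush_a call [330.  157.8] 0.64 [ 0.7104 -0.0265  0.0674]
brush_a call [204.3 238.1] 0.55 [0.4379 0.4132 0.0689]
brush_a call [327.8 253.5] 0.51 [ 0.376  -0.0107  0.0699]
jar call [457.3 228.9] 0.61 [ 0.4453 -0.447   0.1098]
jar call [452.2 229. ] 0.86 [ 0.4454 -0.4299  0.1094]
```

```bash
python3 - <<'E'
import cv2
i=cv2.imread('pics/top.png')[110:290,180:480]; cv2.imwrite('pics/top2.png',cv2.resize(i,None,fx=2.66,fy=2.66,interpolation=cv2.INTER_CUBIC))
E
```

```text
(no output)
```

View pics/top2.png

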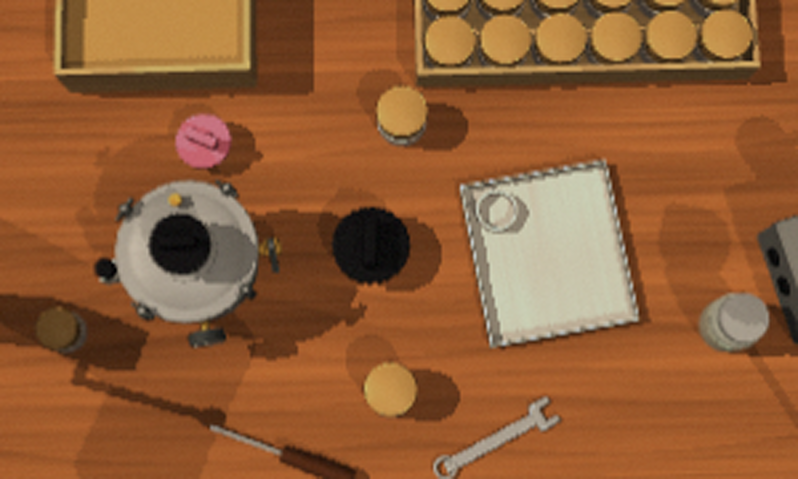

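>>> move_arm(
  offset=[
    [0,0,-5],
    [0,0,-5],
    [-4.5,-1.3,0],
    [-4.5,-1.3,0],
    [-4.5,-1.3,0],
  ],
  twist=[
    [0,0,0],
    [0,0,0],
    [0,0,0],
    [0,0,0],
    [0,0,0],
  ],
  grip=[1,1,1,1,1],
)

```text
time: 1.35
ee_pos: [0.3427, 0.4024, 0.3337]
tcp_rot: [179.9, 0.0, 154.6]
wrist_force: [0.9, 1.1, 0.1]
opening: 0.0851
grasp_force: 0.0
```

>>> move_arm(
  offset=[
    [-4.5,-1.3,0],
    [-4.5,-1.3,0],
    [-4.5,-1.3,0],
    [0,0,0],
    [0,0,0],
  ],
  twist=[
    [0,0,0],
    [0,0,0],
    [0,0,0],
    [0,0,0.15],
    [0,0,0.15],
  ],
  grip=[1,1,1,1,1],
)

```text
time: 1.85
ee_pos: [0.448, 0.3086, 0.333]
tcp_rot: [-180.0, -0.0, 136.8]
wrist_force: [0.7, 0.2, 0.0]
opening: 0.0855
grasp_force: 0.0
```

>>> move_arm(
  offset=[
    [0,0,0],
    [0,0,0],
    [0,0,0],
    [0,0,0],
    [0,0,0],
  ],
  twist=[
    [0,0,0.15],
    [0,0,0.15],
    [0,0,0.15],
    [0,0,0.15],
    [0,0,0.15],
  ],
  grip=[1,1,1,1,1],
)

```text
time: 2.35
ee_pos: [0.4468, 0.3099, 0.3333]
tcp_rot: [-180.0, -0.0, 94.0]
wrist_force: [-0.5, -0.4, 0.6]
opening: 0.0853
grasp_force: 0.0
```

```bash
python3 - <<'E'
from h import *
np.set_printoptions(precision=4,suppress=True)
o=bot.get_obs(); print(o['time'],o['q'],o['ee_pos'],o['tcp_rot'])
p=cam('wrist'); save(p,'w1.png'); print(p['tool_from_camera'])
for t,z in [('cap',.2),('cap_bar',.222),('pot',0)]:
    for f in (finder.boxes_of,finder.pinpoint):
        for r in f(p,t)[:2]: print(t,np.round(r['position'],1),round(r['p'],2),dep(p,r['position']),atz(p,r['position'],z))
# fit from depth: cloud of bar top and cover
v,u=np.mgrid[0:400,0:640]; 
K=np.array([[p['f'],0,p['cx']],[0,p['f'],p['cy']],[0,0,1]])
n=cv2.undistortPoints(np.stack([u,v],-1).reshape(-1,1,2).astype(np.float32),K,np.array([p['k1'],0,0,0,0])).reshape(400,640,2)
P=np.dstack([n[...,0]*p['depth'],n[...,1]*p['depth'],p['depth']])@p['M'][:3,:3].T+p['M'][:3,3]
def near(m): return m&(np.hypot(P[...,0]-.53,P[...,1]-.237)<.07)&(p['depth']>0)
for a,b in [(.19,.21),(.215,.24)]:
    m=near((P[...,2]>a)&(P[...,2]<b)); q=P[m]; print(m.sum())
    if m.sum()>20:
        rc=cv2.minAreaRect((q[:,:2]*1000).astype(np.float32)); cc=cv2.minEnclosingCircle((q[:,:2]*1000).astype(np.float32)); print(np.median(q,0),rc,cc)
E
```

```text
2.35 [ 34.7414   7.8693  24.6629 106.7926   0.0024 120.744 ] [0.4468 0.3099 0.3333] [-179.9996   -0.0026   93.9974]
[[-0.0007 -0.9611 -0.2762  0.0704]
 [ 1.     -0.0007  0.0001  0.0011]
 [-0.0003 -0.2762  0.9611 -0.1409]
 [ 0.      0.      0.      1.    ]]
cap [375.  337.1] 0.96 [0.5626 0.0441 0.0521] [0.5207 0.1619 0.2   ]
cap [489.3 222.8] 0.75 [0.7039 0.2467 0.0504] [0.6118 0.2938 0.2   ]
cap [369.9 351.5] 0.61 [0.4617 0.3209 0.4057] [0.5177 0.1433 0.2   ]
cap [408.5 265.3] 0.58 [0.5374 0.2527 0.2138] [0.5424 0.246  0.2   ]
cap_bar [398.7 254.7] 0.96 [0.5312 0.2566 0.2004] [0.5242 0.2663 0.222 ]
cap_bar [375.5 338.5] 0.89 [0.5636 0.0418 0.0525] [0.5151 0.1778 0.222 ]
cap_bar [415.1 274.6] 0.83 [0.4906 0.3165 0.3527] [0.5418 0.248  0.222 ]
cap_bar [372.3 364.4] 0.82 [0.4611 0.3222 0.4116] [0.516  0.1468 0.222 ]
pot [372.8 211.3] 0.68 [0.5122 0.2825 0.1498] [0.5441 0.2373 0.    ]
2946
[0.5325 0.2572 0.2002] ((540.266357421875, 250.18634033203125), (74.90492248535156, 65.52908325195312), 44.01921463012695) ((543.7320556640625, 246.68145751953125), 37.92069625854492)
138
[0.5376 0.2627 0.2181] ((537.5960083007812, 248.49642944335938), (46.06721878051758, 11.427919387817383), 77.14855194091797) ((542.3803100585938, 247.40493774414062), 23.0371150970459)
```

View pics/w1.png

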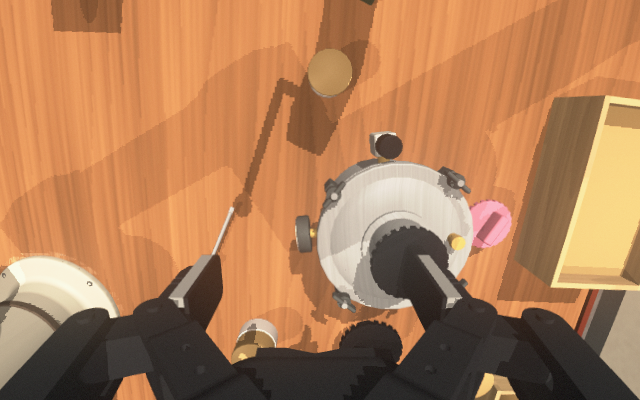

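>>> move_arm(
  offset=[
    [-3.5,4.5,0],
    [-3.4,4.5,0],
    [0,0,0],
    [0,0,0],
  ],
  twist=[
    [0,0,0],
    [0,0,0],
    [0,0,0],
    [0,0,0],
  ],
  grip=[1,1,1,1],
)

```text
time: 3.1
ee_pos: [0.5313, 0.2546, 0.3325]
tcp_rot: [-179.9, 0.0, 94.3]
wrist_force: [-1.3, 0.2, -1.3]
opening: 0.0854
grasp_force: 0.0
```

```bash
cat > m.py <<'E'
from h import *
np.set_printoptions(precision=4,suppress=True)
def cloud(p):
    v,u=np.mgrid[0:400,0:640]
    K=np.array([[p['f'],0,p['cx']],[0,p['f'],p['cy']],[0,0,1]])
    n=cv2.undistortPoints(np.stack([u,v],-1).reshape(-1,1,2).astype(np.float32),K,np.array([p['k1'],0,0,0,0])).reshape(400,640,2)
    return np.dstack([n[...,0]*p['depth'],n[...,1]*p['depth'],p['depth']])@p['M'][:3,:3].T+p['M'][:3,3]
def fit(p,P,c,r,a,b):
    m=(P[...,2]>a)&(P[...,2]<b)&(np.hypot(P[...,0]-c[0],P[...,1]-c[1])<r)&(p['depth']>0)
    n,l,s,ce=cv2.connectedComponentsWithStats(m.astype(np.uint8)); k=1+np.argmax(s[1:,4]); q=P[l==k]; xy=(q[:,:2]*1000).astype(np.float32)
    print(len(q),'z',np.percentile(q[:,2],[5,50,95]),'rect',np.round(np.hstack([*cv2.minAreaRect(xy)]),1),'circ',np.round(np.hstack([*cv2.minEnclosingCircle(xy)]),1),'pix',ce[k]); return q
E
python3 - <<'E'
from m import *
o=bot.get_obs(); print(o['time'],o['q'],o['ee_pos'],o['tcp_rot'])
p=cam('wrist'); save(p,'w2.png'); P=cloud(p); c=(.541,.246)
for a,b,r in [(.215,.24,.05),(.194,.208,.06),(.17,.24,.06),(.14,.156,.1)]: fit(p,P,c,r,a,b)
for t,z in [('cap',.2),('cap_bar',.222)]:
    for f in (finder.boxes_of,finder.pinpoint):
        for r in f(p,t)[:2]: print(t,np.round(r['position'],1),round(r['p'],2),atz(p,r['position'],z))
t=cam('top'); P=cloud(t)
print('tray'); 
m=cv2.inRange(t['color'],(150,140,130),(255,255,255)); 
fit(t,P,(.54,-.213),.17,.014,.035)
for uv in [(365,186)]: print(dep(t,uv),atz(t,uv,.018))
E
```

```text
3.1 [ 25.5971  14.7539  32.6254 107.9474   0.0096 111.2763] [0.5313 0.2546 0.3325] [-179.9258    0.0186   94.3208]
928 z [0.2229 0.226  0.2272] rect [543.5 246.3  14.1  46.3   2. ] circ [543.1 246.4  23.3] pix [327.6875 210.3502]
4227 z [0.1991 0.2003 0.2015] rect [543.4 246.6  74.7  74.5   8.2] circ [543.7 246.3  37.8] pix [326.3473 200.6281]
5214 z [0.1991 0.2005 0.2265] rect [543.4 246.6  74.7  74.5   8.2] circ [543.7 246.3  37.8] pix [326.5543 202.1699]
15797 z [0.1414 0.1454 0.1521] rect [544.2 246.7 177.3 178.6  15.8] circ [543.5 247.3  94. ] pix [324.0416 177.6758]
cap [327.1 203.2] 0.9 [0.5438 0.2472 0.2   ]
cap [438.2 187.1] 0.72 [0.6412 0.2695 0.2   ]
cap [319.9 315.1] 0.96 [0.5466 0.1302 0.2   ]
cap [326.9 205.3] 0.9 [0.5438 0.2453 0.2   ]
cap_bar [326.6 202. ] 0.97 [0.542  0.2545 0.222 ]
cap_bar [318.9 317.6] 0.79 [0.5444 0.1431 0.222 ]
cap_bar [321.2 334.2] 0.96 [0.548  0.1248 0.222 ]
cap_bar [329.3 210.7] 0.82 [0.5448 0.2472 0.222 ]
tray
71 z [0.0149 0.0211 0.0283] rect [ 521.7 -125.4  205.3   23.8   15. ] circ [ 524.8 -136.9  102.7] pix [359.9718 215.    ]
[ 0.6193 -0.1509 -0.001 ] [ 0.6159 -0.1495  0.018 ]
```

View pics/w2.png

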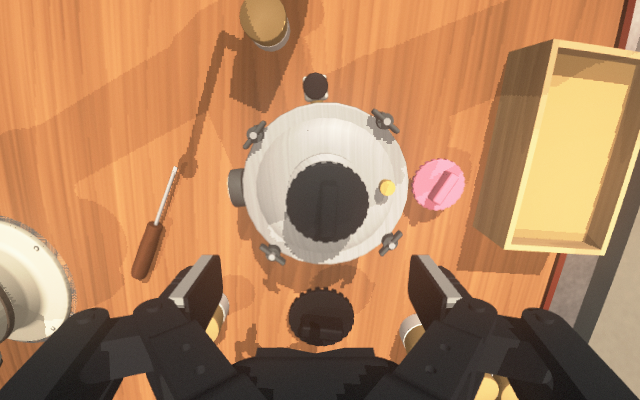

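>>> move_arm(
  offset=[
    [-0.9,1.16,0],
    [0,0,4],
    [0,0,3],
    [0,0,0],
    [0,0,0],
  ],
  twist=[
    [0,0,0.04],
    [0,0,0],
    [0,0,0],
    [0,0,0],
    [0,0,0],
  ],
  grip=[1,1,1,0.6,0.6],
  force=40,
)

```text
time: 3.9
ee_pos: [0.5429, 0.2468, 0.264]
tcp_rot: [-180.0, 0.0, 92.0]
wrist_force: [0.9, 0.4, 0.2]
opening: 0.059
grasp_force: 0.0
```

```bash
python3 - <<'E'
from m import *
o=bot.get_obs(); print(o['time'],o['q'],o['ee_pos'],o['tcp_rot'],o['wrist_force'],o['torque'],o['opening'])
E
```

```text
3.9 [ 24.4523  12.4747  21.9649  99.5072  -0.0061 112.446 ] [0.5429 0.2468 0.264 ] [-179.9865    0.0122   92.0064] [0.899  0.3843 0.2071] [0.0264 0.0102 0.0387] 0.059033567116796526
```

>>> move_arm(
  offset=[
    [0,0.06,2],
    [0,0,1.7],
    [0,0,0],
    [0,0,0],
    [0,0,0],
  ],
  twist=[
    [0,0,0],
    [0,0,0],
    [0,0,0],
    [0,0,0],
    [0,0,0],
  ],
  grip=[0.6,0.5,0.35,0.28,0.25],
  force=30,
)

```text
time: 4.4
ee_pos: [0.544, 0.2475, 0.2285]
tcp_rot: [179.9, -0.1, 92.1]
wrist_force: [0.9, 0.6, 0.3]
opening: 0.0214
grasp_force: 0.0
```

>>> move_arm(
  offset=[
    [0,0,0],
    [0,0,0],
  ],
  twist=[
    [0,0,0],
    [0,0,0],
  ],
  grip=[0.2,0.17],
)

```text
time: 4.6
ee_pos: [0.5434, 0.2473, 0.2271]
tcp_rot: [180.0, -0.0, 92.1]
wrist_force: [-1.7, 0.2, 1.5]
opening: 0.0148
grasp_force: 0.7
```

>>> move_arm(
  offset=[
    [0,0,0],
    [0,0,0],
    [0,0,0],
  ],
  twist=[
    [0,0,0],
    [0,0,0],
    [0,0,0],
  ],
  grip=[0.1,0,0],
  force=35,
)

```text
time: 4.9
ee_pos: [0.5435, 0.2472, 0.2269]
tcp_rot: [180.0, -0.0, 92.1]
wrist_force: [-1.6, 0.3, 5.8]
opening: 0.0109
grasp_force: 34.2
```

```bash
cat > s.py <<'E'
from m import *
o=bot.get_obs(); print(*[np.round(o[k],4) for k in('time','q','ee_pos','tcp_rot','wrist_force','torque','opening','grasp_force')],sep='\n')
E
python3 s.py
```

```text
4.9
[ 24.4596  11.4268  16.5622  95.0872   0.0043 112.397 ]
[0.5435 0.2472 0.2269]
[179.9571  -0.0224  92.0625]
[-1.6024  0.3102  5.7971]
[0.0264 0.3013 0.0069]
0.0109
34.1953
```

>>> move_arm(
  offset=[
    [0,0,-0.1],
    [0,0,0],
  ],
  twist=[
    [0,0,0],
    [0,0,0],
  ],
  grip=[0,0],
)

```text
time: 5.1
ee_pos: [0.5434, 0.2472, 0.2272]
tcp_rot: [-180.0, -0.0, 92.1]
wrist_force: [-1.2, -0.1, 3.4]
opening: 0.0108
grasp_force: 35.1
```

```bash
python3 s.py
```

```text
5.1
[ 24.4624  11.4814  16.6656  95.1934   0.0084 112.3961]
[0.5434 0.2472 0.2272]
[-179.9882   -0.0043   92.0663]
[-1.2287 -0.0745  3.4206]
[ 0.1391  0.2834 -0.0259]
0.0108
35.0651
```

>>> move_arm(
  offset=[
    [0,0,-0.12],
    [0,0,0],
    [0,0,0],
    [0,0,0],
    [0,0,0],
  ],
  twist=[
    [0,0,0],
    [0,0,-0.04],
    [0,0,-0.04],
    [0,0,-0.04],
    [0,0,-0.04],
  ],
  grip=[0,0,0,0,0],
)

```text
time: 5.6
ee_pos: [0.5432, 0.2469, 0.2275]
tcp_rot: [-179.9, 0.0, 101.3]
wrist_force: [-0.9, -0.6, -4.2]
opening: 0.0106
grasp_force: 35.3
```

```bash
python3 s.py
```

```text
5.6
[ 24.4556  11.5558  16.7779  95.3346  -0.0164 103.1433]
[0.5432 0.2469 0.2275]
[-179.8941    0.0415  101.3123]
[-0.9025 -0.6409 -4.2165]
[-0.0457  0.1184 -0.0731]
0.0106
35.3489
```

>>> move_arm(
  offset=[
    [0,0,0.05],
    [0,0,0],
    [0,0,0],
  ],
  twist=[
    [0,0,-0.03],
    [0,0,-0.03],
    [0,0,0],
  ],
  grip=[0,0,0],
)

```text
time: 5.9
ee_pos: [0.5433, 0.2469, 0.2274]
tcp_rot: [-179.9, 0.0, 104.7]
wrist_force: [-1.4, -1.5, -3.0]
opening: 0.0107
grasp_force: 35.6
```

```bash
python3 s.py | sed -n 2,6p
```

```text
[24.4475 11.5192 16.7326 95.2785 -0.0196 99.7484]
[0.5433 0.2469 0.2274]
[-179.9392    0.0304  104.6991]
[-1.4186 -1.5418 -3.0407]
[-0.2295  0.0982 -0.0906]
```

>>> move_arm(
  offset=[
    [0,0,0],
    [0,0,0],
    [0,0,0],
  ],
  twist=[
    [0,0,-0.03],
    [0,0,-0.03],
    [0,0,0],
  ],
  grip=[0,0,0],
)

```text
time: 6.2
ee_pos: [0.5432, 0.2469, 0.2275]
tcp_rot: [-179.9, 0.0, 108.2]
wrist_force: [-1.3, -2.5, -5.3]
opening: 0.0106
grasp_force: 34.7
```

```bash
python3 s.py | sed -n 3,6p
```

```text
[0.5432 0.2469 0.2275]
[-179.9331    0.0208  108.173 ]
[-1.3317 -2.4946 -5.3435]
[-0.4015  0.2708 -0.1816]
```

>>> move_arm(
  offset=[
    [0,0,0.04],
    [0,0,0],
    [0,0,0],
  ],
  twist=[
    [0,0,-0.02],
    [0,0,-0.02],
    [0,0,0],
  ],
  grip=[0,0,0],
)

```text
time: 6.5
ee_pos: [0.5433, 0.247, 0.2275]
tcp_rot: [-180.0, 0.0, 110.4]
wrist_force: [-1.6, -3.2, -5.2]
opening: 0.0107
grasp_force: 35.3
```

```bash
python3 s.py | sed -n 3,6p
```

```text
[0.5433 0.247  0.2275]
[-179.9764    0.0087  110.445 ]
[-1.6421 -3.1957 -5.1974]
[-0.5719  0.384  -0.2508]
```

>>> move_arm(
  offset=[
    [0,0,0],
    [0,0,0],
    [0,0,0],
    [0,0,0],
  ],
  twist=[
    [0,0,-0.02],
    [0,0,0],
    [0,0,0],
    [0,0,0],
  ],
  grip=[0,0,0,0],
)

```text
time: 6.9
ee_pos: [0.5434, 0.2471, 0.2275]
tcp_rot: [-180.0, 0.0, 111.5]
wrist_force: [-2.9, -2.6, -5.2]
opening: 0.0104
grasp_force: 35.2
```

```bash
python3 - <<'E'
from m import *
o=bot.get_obs(); print(*[np.round(o[k],4) for k in('ee_pos','tcp_rot','wrist_force','torque')],sep='\n')
p=cam('wrist'); save(p,'w3.png'); P=cloud(p)
for a,b,r in [(.215,.24,.03),(.192,.208,.045)]: fit(p,P,(.5435,.2465),r,a,b)
E
```

```text
[0.5434 0.2471 0.2275]
[-179.983     0.0054  111.5305]
[-2.8571 -2.583  -5.2461]
[-0.6789  0.4385 -0.3151]
2577 z [0.2222 0.2263 0.2371] rect [543.4 246.6  45.1  29.7  84.9] circ [544.1 246.3  23.1] pix [316.492 253.603]
7254 z [0.1989 0.2004 0.2016] rect [541.9 252.6  74.7  60.8  22.4] circ [544.4 246.   37.7] pix [312.8533 220.1941]
```

View pics/w3.png

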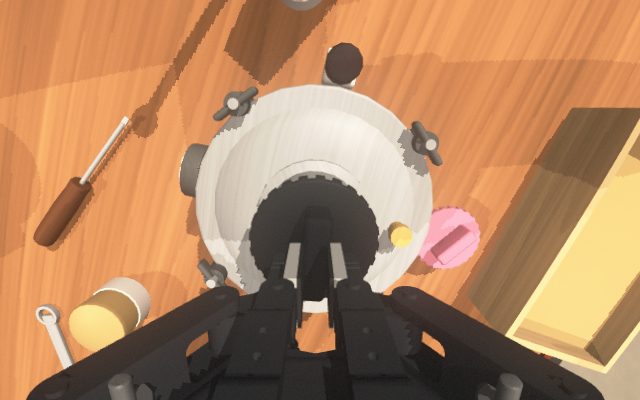

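```bash
cat > b.py <<'E'
from m import *
def bar():
    o=bot.get_obs(); print(o['time'],*[np.round(o[k],3) for k in('ee_pos','tcp_rot','wrist_force','torque')])
    p=cam('wrist'); P=cloud(p); M=T(o['ee_pos'],o['tcp_rot'])
    Q=(P-M[:3,3])@M[:3,:3]
    zz=Q[...,2]
    m=(zz>-.004)&(zz<.006)&(abs(Q[...,1])<.02)&(Q[...,0]>.0)&(Q[...,0]<.03)&(p['depth']>0)
    for a in range(0,28,3):
        s=m&(Q[...,0]>a/1000)&(Q[...,0]<(a+3)/1000)
        if s.sum()>5: print(a,s.sum(),np.round(np.percentile(Q[s][:,1],[2,50,98])*1000,1),np.round(np.median(zz[s])*1000,1))
    c=(zz>.02)&(zz<.034)&(np.hypot(Q[...,0],Q[...,1])<.045); print('cover z',np.median(P[c][:,2]))
bar()
E
python3 b.py
```

```text
6.95 [0.543 0.247 0.227] [-179.986    0.006  111.536] [-1.968 -3.909 -5.117] [-0.728  0.437 -0.325]
0 123 [-4.2  0.7  6.1] 1.1
3 124 [-4.2  1.2  6.1] 1.2
6 136 [-4.7  0.7  6.4] 1.1
9 222 [-9.6  1.7 11.4] 1.0
12 165 [-4.6  2.2  9. ] 1.5
15 177 [-4.1  2.2  9.1] 1.4
18 206 [-3.6  2.6  8.9] 2.0
21 46 [-2.6  1.   6. ] 4.2
cover z 0.20038356834620238
```

>>> move_arm(
  offset=[
    [0,0,0.05],
    [0,0,0.15],
    [0,0,0.1],
    [0,0,0],
  ],
  twist=[
    [0,0,0.04],
    [0,0,0.04],
    [0,0,0],
    [0,0,0],
  ],
  grip=[0,0,0,0],
  force=50,
)

```text
time: 7.4
ee_pos: [0.5441, 0.2481, 0.2269]
tcp_rot: [179.7, -0.1, 107.0]
wrist_force: [-1.5, 0.4, 8.1]
opening: 0.0001
grasp_force: 3.7
```

```bash
python3 b.py
```

```text
7.4 [0.544 0.248 0.227] [179.733  -0.088 107.001] [-1.461  0.421  8.146] [-0.087  0.452  0.055]
3 22 [ 8.5  9.6 10.7] 3.4
6 36 [-2.8  9.  10.8] 3.3
9 212 [-4.3  3.6 10.9] 2.2
12 161 [-2.2  4.1 11.4] 2.6
15 176 [-1.7  4.6 11.4] 2.4
18 185 [-1.2  4.1 10.9] 3.3
21 9 [0.8 3.2 7.7] 4.1
cover z 0.19924499817619795
```

```bash
python3 - <<'E'
from m import *
p=cam('wrist'); cv2.imwrite('pics/w4.png',cv2.resize(cv2.cvtColor(p['color'],cv2.COLOR_RGB2BGR)[150:400,200:440],None,fx=2.4,fy=2.4))
E
```

```text
(no output)
```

View pics/w4.png

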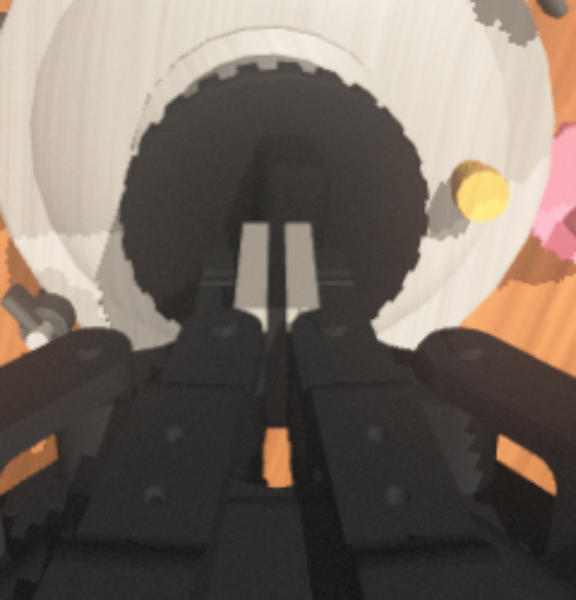

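```bash
python3 - <<'E'
from m import *
o=bot.get_obs(); p=cam('wrist'); P=cloud(p); M=T(o['ee_pos'],o['tcp_rot']); Q=(P-M[:3,3])@M[:3,:3]
print(o['opening'],o['wrist_force'])
for c,r in [(250,225),(255,235),(300,225),(304,235),(252,260),(308,270),(308,300),(220,275),(280,170),(300,150),(280,210)]:
    u,v=int(200+c/2.4),int(150+r/2.4); print((c,r),np.round(Q[v,u]*1000,1),np.round(P[v,u],3),p['color'][v,u])
E
```

```text
3.1736884133549564e-05 [-1.7396 -0.5046  6.4546]
(250, 225) [10.8 -4.  -2.3] [0.537 0.257 0.229] [138 130 119]
(255, 235) [10.7 -2.9 -6.8] [0.538 0.257 0.234] [165 155 144]
(300, 225) [10.7  5.9 -2.2] [0.547 0.26  0.229] [139 132 122]
(304, 235) [10.6  6.2 -6.5] [0.547 0.26  0.234] [165 158 144]
(252, 260) [ 11.1  -3.  -18.9] [0.538 0.258 0.246] [163 154 140]
(308, 270) [ 11.3   6.5 -23.1] [0.547 0.261 0.25 ] [165 154 143]
(308, 300) [ 10.8   6.1 -33.1] [0.547 0.26  0.26 ] [164 154 142]
(220, 275) [  6.2  -9.3 -14.8] [0.533 0.251 0.242] [60 59 56]
(280, 170) [20.4  1.7  3. ] [0.54  0.268 0.224] [62 59 56]
(300, 150) [20.8  6.4 14.5] [0.544 0.27  0.213] [59 56 51]
(280, 210) [12.   1.7  2.1] [0.542 0.26  0.225] [54 52 49]
```

>>> move_arm(
  offset=[
    [0,0,-1],
    [0,0,-2.0],
    [0,0,0],
    [0,0,0],
    [0,0,0],
  ],
  twist=[
    [0,0,0],
    [0,0,0],
    [0,0,0],
    [0,0,0],
    [0,0,0],
  ],
  grip=[0,0.3,0.3,0.3,0.3],
  force=30,
)

```text
time: 8.05
ee_pos: [0.5435, 0.2473, 0.2541]
tcp_rot: [-180.0, -0.0, 107.0]
wrist_force: [0.3, -0.7, -0.8]
opening: 0.0259
grasp_force: 0.0
```

```bash
python3 - <<'E'
from m import *
o=bot.get_obs(); print(o['time'],o['ee_pos'],o['tcp_rot'],o['wrist_force'],o['opening'])
p=cam('wrist'); cv2.imwrite('pics/w5.png',cv2.resize(cv2.cvtColor(p['color'],cv2.COLOR_RGB2BGR)[150:400,200:440],None,fx=2.4,fy=2.4))
P=cloud(p); M=T(o['ee_pos'],o['tcp_rot']); Q=(P-M[:3,3])@M[:3,:3]
fit(p,P,(.5435,.2465),.032,.219,.23); fit(p,P,(.5435,.2465),.045,.192,.208)
m=(p['depth']>0)&(abs(Q[...,0])<.014)&(abs(Q[...,1])<.04)&(Q[...,2]<.027)&(Q[...,2]>-.06)
z=Q[m]; print(len(z))
for a in range(-40,40,4):
    s=z[(z[:,1]*1000>a)&(z[:,1]*1000<a+4)]
    if len(s)>5: print(a,len(s),np.round(np.percentile(s[:,2],[50,95,99,100])*1000,1))
E
```

```text
8.05 [0.5435 0.2473 0.2541] [-179.9887   -0.0088  106.9699] [ 0.2723 -0.6609 -0.7559] 0.025896374517982584
1774 z [0.2237 0.2261 0.2273] rect [544.  246.7  14.   45.5  12. ] circ [543.6 246.5  23.1] pix [313.5688 237.1054]
6975 z [0.1992 0.2004 0.2014] rect [544.5 247.4  72.4  74.7  65. ] circ [544.2 246.2  37.7] pix [313.5414 215.2303]
11073
-40 820 [-55.4 -48.1 -44.  -42.5]
-36 1314 [-54.6 -47.  -43.1 -40.7]
-32 670 [-52.7 -42.2 -40.1 -38.7]
-28 215 [-44.6 -14.1 -10.   -9.6]
-24 590 [-44.3  -9.6  -6.2  -5.2]
-20 601 [-43.7  -8.8  -4.2  -3.3]
-16 1007 [-36.2  -8.9  -4.3   2. ]
-12 439 [-23.8  -2.6   0.2   1.3]
-8 6 [26.7 27.  27.  27. ]
-4 46 [26.8 27.  27.  27. ]
0 36 [26.7 27.  27.  27. ]
4 18 [26.8 27.  27.  27. ]
12 1070 [-33.7  -5.1  -0.5   1.3]
16 735 [-36.7  -7.9  -4.   -3.2]
20 539 [-45.3 -10.1  -6.2  -3.7]
24 461 [-42.   -9.6  -6.7  -4.8]
28 327 [-50.7 -41.  -39.4 -39. ]
32 996 [-53.4 -44.1 -41.8 -40.4]
36 1183 [-55.5 -47.7 -44.6 -42.4]
```

View pics/w5.png

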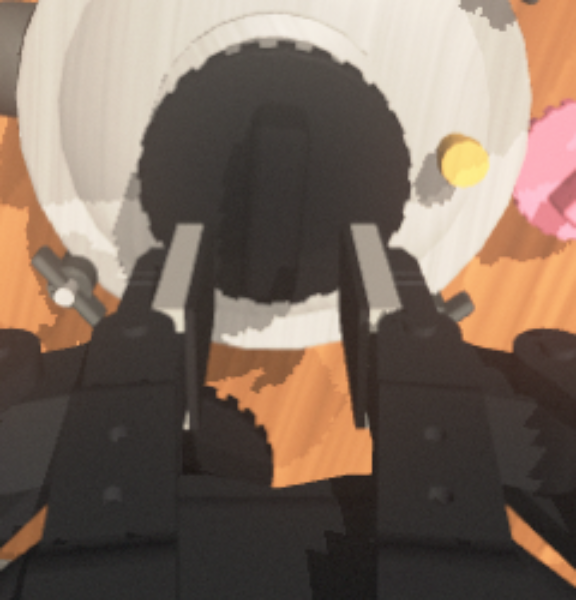

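>>> move_arm(
  offset=[
    [-0.07,0.03,0],
    [0,0,2.4],
    [0,0,1.4],
    [0,0,0],
    [0,0,0],
  ],
  twist=[
    [0,0,0.087],
    [0,0,0],
    [0,0,0],
    [0,0,0],
    [0,0,0],
  ],
  grip=[0.35,0.35,0.35,0.35,0.35],
)

```text
time: 8.6
ee_pos: [0.5437, 0.2465, 0.2165]
tcp_rot: [-180.0, 0.0, 102.0]
wrist_force: [-0.8, -0.3, -0.1]
opening: 0.0298
grasp_force: 0.0
```

>>> move_arm(
  offset=[
    [0,0,0.5],
    [0,0,0.5],
    [0,0,0],
  ],
  twist=[
    [0,0,0],
    [0,0,0],
    [0,0,0],
  ],
  grip=[0.35,0.35,0.3],
)

```text
time: 8.9
ee_pos: [0.5438, 0.2466, 0.206]
tcp_rot: [-180.0, 0.0, 102.0]
wrist_force: [0.2, 0.7, 0.2]
opening: 0.0254
grasp_force: 0.0
```

>>> move_arm(
  offset=[
    [0,0,0],
    [0,0,0],
    [0,0,0],
  ],
  twist=[
    [0,0,0],
    [0,0,0],
    [0,0,0],
  ],
  grip=[0.22,0.18,0.16],
)

```text
time: 9.2
ee_pos: [0.5436, 0.2466, 0.2068]
tcp_rot: [-180.0, -0.0, 102.0]
wrist_force: [-2.6, -0.5, 0.6]
opening: 0.0139
grasp_force: 8.5
```

>>> move_arm(
  offset=[
    [0,0,0],
    [0,0,0],
    [0,0,0],
  ],
  twist=[
    [0,0,0],
    [0,0,0],
    [0,0,0],
  ],
  grip=[0.1,0,0],
  force=40,
)

```text
time: 9.5
ee_pos: [0.5438, 0.2466, 0.2069]
tcp_rot: [180.0, -0.0, 102.0]
wrist_force: [-2.7, -1.2, 3.0]
opening: 0.0127
grasp_force: 42.2
```

```bash
python3 s.py
```

```text
9.5
[ 24.3912  11.0713  13.9308  92.8485   0.0037 102.4162]
[0.5438 0.2466 0.2069]
[179.9901  -0.006  101.975 ]
[-2.6696 -1.2198  2.9646]
[-0.1886  0.7537 -0.0476]
0.0127
42.1684
```

>>> move_arm(
  offset=[
    [0,-0.03,-0.07],
    [0,0,0],
    [0,0,0],
    [0,0,0],
  ],
  twist=[
    [0,0,-0.02],
    [0,0,-0.02],
    [0,0,0],
    [0,0,0],
  ],
  grip=[0,0,0,0],
)

```text
time: 9.9
ee_pos: [0.5436, 0.2465, 0.207]
tcp_rot: [-180.0, 0.0, 104.3]
wrist_force: [-1.8, -0.7, -1.9]
opening: 0.0131
grasp_force: 41.4
```

```bash
python3 s.py|sed -n 3,6p
```

```text
[0.5436 0.2465 0.207 ]
[-179.975     0.0096  104.2615]
[-1.8366 -0.7216 -1.8991]
[-0.1509  0.3639 -0.0996]
```

>>> move_arm(
  offset=[
    [0,0,0],
    [0,0,0],
    [0,0,0],
    [0,0,0],
  ],
  twist=[
    [0,0,-0.02],
    [0,0,-0.02],
    [0,0,0],
    [0,0,0],
  ],
  grip=[0,0,0,0],
)

```text
time: 10.3
ee_pos: [0.5432, 0.2463, 0.207]
tcp_rot: [-179.9, 0.0, 106.6]
wrist_force: [-5.0, -1.3, -2.0]
opening: 0.0132
grasp_force: 41.5
```

```bash
python3 s.py|sed -n 3,6p
```

```text
[0.5432 0.2463 0.207 ]
[-179.925     0.0087  106.596 ]
[-5.0485 -1.3486 -2.0368]
[-0.4237  1.0509 -0.3011]
```

>>> move_arm(
  offset=[
    [0,0,0],
    [0,0,0],
    [0,0,0],
    [0,0,0],
  ],
  twist=[
    [0,0,0],
    [0,0,0],
    [0,0,0],
    [0,0,0],
  ],
  grip=[0,0,0,0],
)

```text
time: 10.7
ee_pos: [0.5432, 0.2463, 0.207]
tcp_rot: [-179.9, 0.0, 106.6]
wrist_force: [-4.6, -2.2, -1.9]
opening: 0.0128
grasp_force: 41.5
```

```bash
python3 b.py
```

```text
10.7 [0.543 0.246 0.207] [-179.926    0.009  106.597] [-4.627 -2.205 -1.912] [-0.374  1.004 -0.297]
3 25 [-19.8 -15.4  19.3] 5.7
6 36 [-19.4 -11.2  18.5] 5.6
9 90 [-19.1  -8.5  18.3] 5.2
12 58 [-19.5  -9.9  19. ] 5.7
15 58 [-19.3 -11.3  18.3] 5.7
18 71 [-19.1  -6.6  18.8] 5.6
21 219 [-18.8   0.7  16.5] 1.9
24 87 [-17.8  -2.7  16.1] 5.8
27 84 [-18.2  -3.4  15.9] 5.7
cover z 0.17597122730433543
```

>>> move_arm(
  offset=[
    [0,0,0],
    [0,0,0.1],
    [0,0,0.1],
    [0,0,0.1],
    [0,0,0],
  ],
  twist=[
    [0,0,0.02],
    [0,0,0.02],
    [0,0,0],
    [0,0,0],
    [0,0,0],
  ],
  grip=[0,0,0,0,0],
  force=50,
)

```text
time: 11.25
ee_pos: [0.5436, 0.2466, 0.2055]
tcp_rot: [179.9, -0.0, 104.3]
wrist_force: [-6.3, -2.4, 5.6]
opening: 0.0129
grasp_force: 51.5
```

```bash
python3 s.py|sed -n 3,8p
```

```text
[0.5436 0.2466 0.2055]
[179.9176  -0.0159 104.2639]
[-6.2784 -2.3529  5.6289]
[-0.4614  1.2906 -0.0906]
0.0129
51.4653
```

>>> move_arm(
  offset=[
    [0,-0.05,0.1],
    [0,0,0.1],
    [0,0,0.1],
    [0,0,0.1],
    [0,0,0],
  ],
  twist=[
    [0,0,0],
    [0,0,0],
    [0,0,0],
    [0,0,0],
    [0,0,0],
  ],
  grip=[0,0,0,0,0],
)

```text
time: 11.75
ee_pos: [0.5435, 0.2466, 0.2021]
tcp_rot: [179.8, -0.0, 104.3]
wrist_force: [-4.8, -2.4, 9.3]
opening: 0.0132
grasp_force: 51.8
```

```bash
python3 s.py|sed -n 3,8p
```

```text
[0.5435 0.2466 0.2021]
[179.8345  -0.0231 104.2672]
[-4.8267 -2.3638  9.289 ]
[-0.5825  1.038   0.0682]
0.0132
51.814
```

>>> move_arm(
  offset=[
    [0,-0.03,0.1],
    [0,0,0.1],
    [0,0,0.08],
    [0,0,0],
    [0,0,0],
  ],
  twist=[
    [0,0,0],
    [0,0,0],
    [0,0,0],
    [0,0,0],
    [0,0,0],
  ],
  grip=[0,0,0,0,0],
)

```text
time: 12.25
ee_pos: [0.5435, 0.2466, 0.1999]
tcp_rot: [179.8, -0.0, 104.3]
wrist_force: [-4.8, -2.1, 11.8]
opening: 0.0129
grasp_force: 52.1
```

```bash
python3 s.py|sed -n 3,8p
```

```text
[0.5435 0.2466 0.1999]
[179.7721  -0.0277 104.2661]
[-4.8199 -2.0595 11.7827]
[-0.5265  1.0289 -0.0251]
0.0129
52.1362
```

>>> move_arm(
  offset=[
    [0,0,0.02],
    [0,0,0],
    [0,0,0],
    [0,0,0],
    [0,0,0],
  ],
  twist=[
    [0,0,-0.025],
    [0,0,-0.025],
    [0,0,-0.025],
    [0,0,-0.025],
    [0,0,0],
  ],
  grip=[0,0,0,0,0],
)

```text
time: 12.75
ee_pos: [0.544, 0.2468, 0.2]
tcp_rot: [179.7, -0.0, 110.0]
wrist_force: [-1.6, -1.5, 12.0]
opening: 0.0126
grasp_force: 52.1
```

```bash
python3 s.py|sed -n 3,8p
```

```text
[0.544  0.2468 0.2   ]
[179.6872  -0.0143 110.0419]
[-1.6325 -1.5387 11.9942]
[-0.2442  0.4632  0.0038]
0.0126
52.1392
```

>>> move_arm(
  offset=[
    [0,0,0],
    [0,0,0],
    [0,0,0],
    [0,0,0],
    [0,0,0],
  ],
  twist=[
    [0,0,-0.05],
    [0,0,-0.05],
    [0,0,-0.05],
    [0,0,-0.05],
    [0,0,-0.05],
  ],
  grip=[0,0,0,0,0],
)

```text
time: 13.25
ee_pos: [0.5443, 0.247, 0.2001]
tcp_rot: [179.6, 0.1, 124.4]
wrist_force: [-1.2, -0.2, 11.6]
opening: 0.0127
grasp_force: 52.1
```

```bash
python3 s.py|sed -n 3,8p
```

```text
[0.5443 0.247  0.2001]
[179.6493   0.0669 124.4293]
[-1.168  -0.2313 11.6112]
[-0.0453  0.1332 -0.0234]
0.0127
52.1089
```

>>> move_arm(
  offset=[
    [0,0,0],
    [0,0,0],
    [0,0,0],
    [0,0,0],
    [0,0,0],
  ],
  twist=[
    [0,0,-0.06],
    [0,0,-0.06],
    [0,0,-0.06],
    [0,0,-0.06],
    [0,0,-0.03],
  ],
  grip=[0,0,0,0,0],
)

```text
time: 13.75
ee_pos: [0.5444, 0.247, 0.2001]
tcp_rot: [179.7, 0.2, 139.9]
wrist_force: [-0.9, -0.1, 12.2]
opening: 0.013
grasp_force: 52.1
```

```bash
python3 s.py|sed -n 3,8p
```

```text
[0.5444 0.247  0.2001]
[179.6729   0.1639 139.9152]
[-0.8538 -0.0703 12.2128]
[ 0.0151  0.0849 -0.0504]
0.013
52.1109
```

>>> move_arm(
  offset=[
    [0,0,-0.3],
    [0,0,-0.4],
    [0,0,-0.4],
    [0,0,-0.4],
    [0,0,0],
  ],
  twist=[
    [0,0,0],
    [0,0,0],
    [0,0,0],
    [0,0,0],
    [0,0,0],
  ],
  grip=[0,0,0,0,0],
)

```text
time: 14.25
ee_pos: [0.5431, 0.2464, 0.2126]
tcp_rot: [180.0, 0.0, 139.8]
wrist_force: [-0.2, 0.4, -2.5]
opening: 0.0132
grasp_force: 50.3
```

```bash
python3 s.py|sed -n 3,8p
```

```text
[0.5431 0.2464 0.2126]
[179.9699   0.0197 139.7895]
[-0.1839  0.4118 -2.5264]
[ 0.0094  0.0277 -0.0494]
0.0132
50.2708
```

>>> move_arm(
  offset=[
    [0,0,-1],
    [0,0,-2],
    [0,0,-3],
    [0,0,-3],
    [0,0,-2],
  ],
  twist=[
    [0,0,0],
    [0,0,0],
    [0,0,0],
    [0,0,0],
    [0,0,0],
  ],
  grip=[0,0,0,0,0],
)

```text
time: 14.75
ee_pos: [0.5428, 0.2463, 0.3247]
tcp_rot: [179.9, 0.0, 139.8]
wrist_force: [0.4, 1.2, -1.6]
opening: 0.0131
grasp_force: 50.3
```

```bash
python3 s.py; python3 - <<'E'
from m import *
p=cam('top'); save(p,'top3.png')
c=np.array([atz(p,(x/2.66+180,y/2.66+110),.022)[:2] for x,y in [(462,185),(603,160),(638,320),(492,345)]]); print(c,c.mean(0),[np.linalg.norm(c[i]-c[i-1]) for i in range(4)])
P=cloud(p)
fit(p,P,(.5435,.2465),.06,.17,.2)
print(finder.boxes_of(p,'cap')[:4])
E
```

```text
14.75
[ 24.4082  15.1677  32.205  106.9431  -0.0014  64.619 ]
[0.5428 0.2463 0.3247]
[179.9155   0.0416 139.7891]
[ 0.4369  1.2236 -1.5749]
[ 0.0082 -0.0648 -0.0191]
0.0131
50.2766
[[ 0.6395 -0.1096]
 [ 0.6693 -0.3008]
 [ 0.452  -0.3366]
 [ 0.4237 -0.1422]] [ 0.5461 -0.2223] [np.float64(0.21826862119890109), np.float64(0.19350199888339367), np.float64(0.2201979401989856), np.float64(0.19644793026249352)]
34 z [0.1783 0.1858 0.1901] rect [546.6 218.5  36.9  12.4   1.3] circ [546.6 219.8  19. ] pix [255.8529 200.7353]
[{'position': [319.6, 203.2], 'p': 0.91}, {'position': [257.3, 163.5], 'p': 0.58}]
```

```bash
python3 - <<'E'
import cv2
i=cv2.imread('pics/top3.png')[110:290,180:480]; cv2.imwrite('pics/top4.png',cv2.resize(i,None,fx=2.66,fy=2.66,interpolation=cv2.INTER_CUBIC))
E
```

```text
(no output)
```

View pics/top4.png

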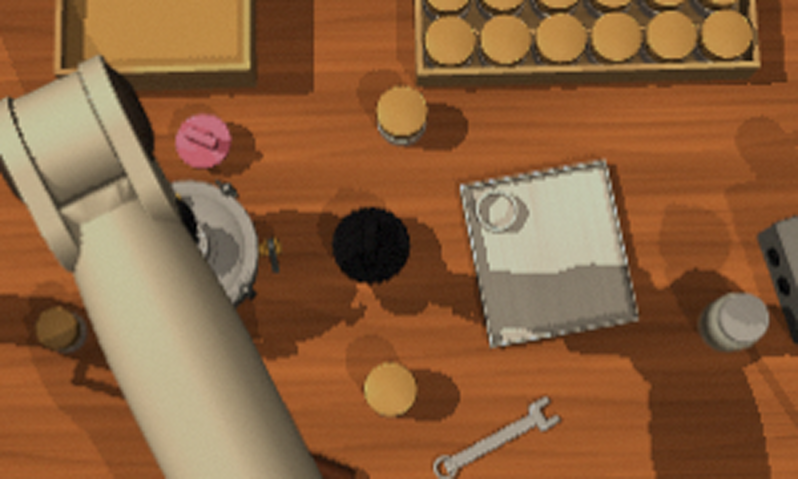

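>>> move_arm(
  offset=[
    [-2.17,-2.66,0],
    [-2.17,-2.66,0],
    [-2.17,-2.66,0],
    [-2.17,-2.66,0],
    [-2.17,-2.66,0],
  ],
  twist=[
    [0,0,0],
    [0,0,0],
    [0,0,0],
    [0,0,0],
    [0,0,0],
  ],
  grip=[0,0,0,0,0],
)

```text
time: 15.35
ee_pos: [0.5394, 0.0734, 0.3208]
tcp_rot: [-179.9, -0.1, 139.8]
wrist_force: [1.3, 0.8, -1.5]
opening: 0.0129
grasp_force: 50.3
```

>>> move_arm(
  offset=[
    [-2.17,-2.66,0],
    [-2.17,-2.66,0],
    [-2.17,-2.66,0],
    [-2.17,-2.66,0],
    [-2.17,-2.66,0],
  ],
  twist=[
    [0,0,0],
    [0,0,0],
    [0,0,0],
    [0,0,0],
    [0,0,0],
  ],
  grip=[0,0,0,0,0],
)

```text
time: 15.85
ee_pos: [0.5364, -0.0983, 0.3208]
tcp_rot: [-180.0, -0.1, 139.8]
wrist_force: [1.1, 0.2, -1.1]
opening: 0.0129
grasp_force: 50.3
```

>>> move_arm(
  offset=[
    [-2.17,-2.66,0],
    [-2.17,-2.66,0],
    [-2.17,-2.66,0],
    [-2.17,-2.66,0],
    [0,0,0],
  ],
  twist=[
    [0,0,0],
    [0,0,0],
    [0,0,0],
    [0,0,0],
    [0,0,0],
  ],
  grip=[0,0,0,0,0],
)

```text
time: 16.35
ee_pos: [0.5339, -0.2377, 0.3199]
tcp_rot: [-179.9, -0.1, 139.6]
wrist_force: [0.8, 0.6, -1.5]
opening: 0.0128
grasp_force: 50.3
```

```bash
python3 s.py; python3 - <<'E'
from m import *
p=cam('side'); save(p,'side1.png'); print(p['position'])
E
```

```text
16.35
[-23.9715  13.356   29.4401 106.2382  -0.051   16.4449]
[ 0.5339 -0.2377  0.3199]
[-179.9075   -0.1333  139.5836]
[ 0.8469  0.6409 -1.4753]
[0.0271 0.0114 0.0273]
0.0128
50.3437
[ 0.1578 -0.9053  0.7008]
```

View pics/side1.png

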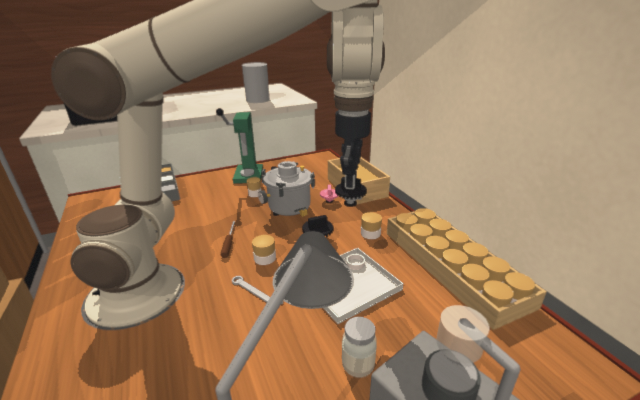

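>>> move_arm(
  offset=[
    [0,0,4],
    [0,0,5],
    [0,0,5],
    [0,0,5],
    [0,0,3],
  ],
  twist=[
    [0,0,0],
    [0,0,0],
    [0,0,0],
    [0,0,0],
    [0,0,0],
  ],
  grip=[0,0,0,0,0],
)

```text
time: 16.9
ee_pos: [0.5324, -0.2323, 0.0972]
tcp_rot: [-179.9, -0.3, 139.8]
wrist_force: [0.3, -0.2, -1.8]
opening: 0.013
grasp_force: 50.3
```

>>> move_arm(
  offset=[
    [0,0,1.5],
    [0,0,1],
    [0,0,0.5],
    [0,0,0.3],
    [0,0,0],
  ],
  twist=[
    [0,0,0],
    [0,0,0],
    [0,0,0],
    [0,0,0],
    [0,0,0],
  ],
  grip=[0,0,0,0,0],
)

```text
time: 17.4
ee_pos: [0.535, -0.2344, 0.0703]
tcp_rot: [180.0, 0.1, 139.8]
wrist_force: [-0.3, 0.5, -1.3]
opening: 0.013
grasp_force: 50.3
```

>>> move_arm(
  offset=[
    [0,0,0.4],
    [0,0,0.4],
    [0,0,0.3],
    [0,0,0.2],
    [0,0,0],
  ],
  twist=[
    [0,0,0],
    [0,0,0],
    [0,0,0],
    [0,0,0],
    [0,0,0],
  ],
  grip=[0,0,0,0,0],
)

```text
time: 17.9
ee_pos: [0.5342, -0.2341, 0.0559]
tcp_rot: [-180.0, -0.0, 139.8]
wrist_force: [-0.1, -0.7, -2.1]
opening: 0.0132
grasp_force: 50.3
```

>>> move_arm(
  offset=[
    [0,0,0.1],
    [0,0,0.1],
    [0,0,0.1],
    [0,0,0],
  ],
  twist=[
    [0,0,0],
    [0,0,0],
    [0,0,0],
    [0,0,0],
  ],
  grip=[0,0,0,0],
)

```text
time: 18.3
ee_pos: [0.5344, -0.2342, 0.0531]
tcp_rot: [-180.0, -0.0, 139.8]
wrist_force: [-0.3, -0.4, -1.1]
opening: 0.0127
grasp_force: 50.3
```

>>> move_arm(
  offset=[
    [0,0,0.07],
    [0,0,0.07],
    [0,0,0.07],
    [0,0,0],
  ],
  twist=[
    [0,0,0],
    [0,0,0],
    [0,0,0],
    [0,0,0],
  ],
  grip=[0,0,0,0],
)

```text
time: 18.7
ee_pos: [0.5344, -0.2341, 0.0511]
tcp_rot: [-180.0, -0.0, 139.8]
wrist_force: [0.3, 0.3, -1.3]
opening: 0.0133
grasp_force: 50.3
```

>>> move_arm(
  offset=[
    [0,0,0.05],
    [0,0,0.05],
    [0,0,0.05],
    [0,0,0],
  ],
  twist=[
    [0,0,0],
    [0,0,0],
    [0,0,0],
    [0,0,0],
  ],
  grip=[0,0,0,0],
)

```text
time: 19.1
ee_pos: [0.5345, -0.2342, 0.0499]
tcp_rot: [180.0, 0.0, 139.8]
wrist_force: [-1.6, -0.1, 3.6]
opening: 0.0129
grasp_force: 50.9
```

>>> move_arm(
  offset=[
    [0,0,-0.04],
    [0,0,0],
    [0,0,0],
    [0,0,0],
    [0,0,0],
  ],
  twist=[
    [0,0,0],
    [0,0,0],
    [0,0,0],
    [0,0,0],
    [0,0,0],
  ],
  grip=[0,0.16,0.25,0.35,0.4],
  force=20,
)

```text
time: 19.6
ee_pos: [0.5344, -0.2341, 0.0499]
tcp_rot: [180.0, -0.0, 139.8]
wrist_force: [-0.2, -0.1, 0.1]
opening: 0.0341
grasp_force: 0.0
```

>>> move_arm(
  offset=[
    [0,0,0],
    [0,0,-1],
    [0,0,-3],
    [0,0,-5],
    [0,0,-5],
  ],
  twist=[
    [0,0,0],
    [0,0,0],
    [0,0,0],
    [0,0,0],
    [0,0,0],
  ],
  grip=[0.4,0.4,0.4,0.4,0.4],
)

```text
time: 20.1
ee_pos: [0.5338, -0.2339, 0.192]
tcp_rot: [-180.0, -0.0, 139.8]
wrist_force: [1.9, 0.1, 0.6]
opening: 0.0343
grasp_force: 0.0
```

```bash
python3 s.py; python3 - <<'E'
from m import *
p=cam('wrist'); save(p,'w6.png'); P=cloud(p)
fit(p,P,(.5345,-.234),.06,.035,.055); fit(p,P,(.5345,-.234),.06,.062,.085)
E
```

```text
20.1
[-23.6604   8.9016   9.8024  90.9473   0.002   16.548 ]
[ 0.5338 -0.2339  0.192 ]
[-179.9887   -0.0452  139.7916]
[1.8993 0.13   0.594 ]
[-0.0376 -0.1102  0.0099]
0.0343
0.0
3977 z [0.043  0.0443 0.0455] rect [ 535.5 -234.5   74.8   74.4   43.3] circ [ 535.7 -234.7   37.7] pix [314.3224 188.1129]
817 z [0.068  0.0701 0.0714] rect [ 535.2 -234.    13.2   45.1   49.4] circ [ 535.6 -234.1   23. ] pix [314.4945 196.5545]
```

View pics/w6.png

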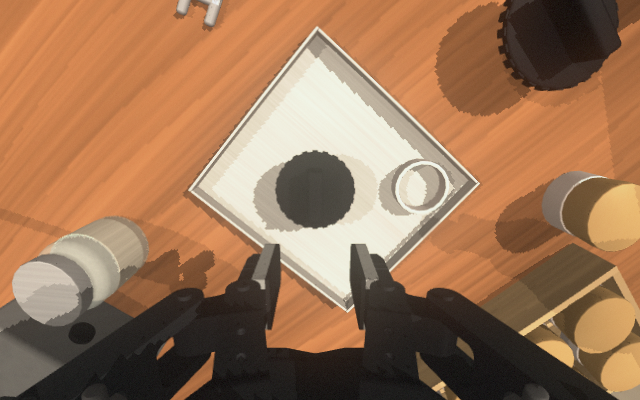

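The cap stands level in the tray at (315,188), with its origin 44 mm up. The ring at (422,187) has not moved, so I'm handing the job in.

```bash
python3 -c "
from workcell import bot
print(bot.job_done())"
```

```text
the job is handed in; nothing more can be done
None
```

The cap is off the pot and standing bar upwards in the aluminium tray, and the job is handed in at about 20 s of the 72 s. On the first try the fingers slipped off the bar, so I gripped it lower and repeated the hold at the stop. No verdict came back.

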